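# Lever open the heavy lid of the damp box and hold it open

### The arm

A 6-joint arm with a two-finger parallel gripper is mounted at the origin on a cart in front of the work surface, level with it; the furniture and walls round the work are solid. World frame = base frame: x ahead of the robot, y to its left, z up, the work surface at z = 0. Lengths are in m, angles in degrees, forces in N, time in s.
With the tool pointing down it reaches from about 0.4 to 0.825 m from the base axis. Payload 7 kg.
Tool frame: the origin (TCP) lies on the centre line of the jaws, within the pads' length; the fingertips stand 19 mm ahead of it and the grasp point (between the pads) is the TCP; z points along the fingers, y is the line along which they close (so a half turn about z gives the same grasp; the last joint's range is limited). The gripper opens to 88 mm and grips with 3 to 60 N. Pads are 19 mm wide; open, the fingers measure 130 mm over their backs; the gripper's body (78 mm by 193 mm) begins 47 mm behind the grasp point.
Start: joints at [85.892, 20.546, 0.682, 0, -70.136, -16.507], TCP at [0.238, 0.632, 0.246] pointing down, gripper open.
Joint ranges: [-176.03, 176.03], [-82.01, 121.73], [-58.28, 71.71], [-173.87, 95.51], [-174.79, -0.11], [-173.66, 173.66]. Speed limits (degrees/s): [136.94, 136.94, 172.46, 180, 180, 180].

### API

Orientations are given as [roll, pitch, yaw] about the fixed x, y, z axes, in that order (R = Rz(yaw) Ry(pitch) Rx(roll)).
In Python, from plant import * gives the robot as it stands. The module is installed in compiled form; this text tells all that it offers.
- The arm moves only by the tool play_rows, never from a script. Its argument "deltas" is a list of rows, each a list of 6 numbers: the shift along the world's x, y, z scaled (see below), then the turn, a rotation vector about the world's x, y, z scaled (see below). A call has 1 to 10 rows; each row shifts and turns the commanded pose from where the row before left it; what a row does not reach is not made up. The controller multiplies each number of a shift by 800 mm and each number of a turn by 180 degrees. A row lasts 1/10 s, in which the tool goes at most 50 mm and 8.59 degrees, less where a joint would pass 70% of its speed; a pose out of reach is approached as far as the arm can. A call with a number of a shift or a turn outside -1 to 1 is refused whole. A call with a gripper value outside its range is refused whole. "gripper" is the gripper command: -1 is shut, 1 is fully open, values between are in proportion, set as the call begins (left out, the last holds). The fingers move at their own pace and stop on an object; the grip force is fixed at half the most. Time passes only in rows, so rows that do not move let the fingers close. It gives the time, the measured TCP pose, the force, the opening and the grip force at its end, in the units of the state.
- get_obs(): the state, without advancing time (a new reading comes with each control period).
- snapshot(name): name is "scene" or "side" or "wrist"; returns (picture, depth): 384x512x3 uint8, blue, green, red; 384x512 float32, m along the optical axis (not along the pixel's ray), 0 where there is no reading.
- camera_model(name): a dict with "fx", "fy", "cx", "cy" (pixels), "world_to_cam" (4x4, takes a point from world to camera coordinates). Camera axes: x right, y down, z forward; pixel columns grow to the right and rows downward; lengths in m; the calibration is good to about 2 mm. The wrist camera is an equidistant fisheye: a pixel r from the principal point sees the ray r / f radians off the axis. A picture is of the moment at which its call begins: read the wrist's pose just before it. camera_model takes no time and is no camera call; for the wrist camera it gives the pose at the moment of the call.
- close_job(): hands the job in; it is judged then, once.
The state is a dict: "clock": time; "joint_pos": joint angles; "qvel": joint speeds; "tau": joint torques, N m; "tool_pos": TCP position; "orientation": TCP orientation; "force": force on the tool from outside, world axes, zero at the start; "moment": the same for the moment, N m; "opening": finger opening in m; "gripper_force": force on a finger pad.
Only numpy, scipy, OpenCV 4.12 (cv2) and the standard library are available. Lean on these libraries where they do the work, as an engineer would, in place of code of your own. Each camera call takes 0.05 s, during which the arm holds its last target. There are 200 camera calls.

### The job

Air the damp box on the right of the bench: first push the upright plate of the sliding bolt inwards, fully home towards the lever, so that its block no longer stands under the lever; then press the square rubber pad at the lever's long end all the way down to the rubber stop, which raises the heavy lid. Do it with the fingertips only: do not take hold of or lift the lever off its pivot, do not touch the lid, and leave the weights, the sample cap and the tape roll standing where they are. The program finishes while still holding the pad down and the lid open.

Things in the scene. Friction and masses are not known exactly. Their poses are not given: they have to be found in the camera images.
- damp_box: Fixed device. Dark steel base plate 12 mm thick, x -190 to +165 mm, 80 mm wide in front, 110 behind; on it, front to back: springy rubber stop (top z = 24 mm, x = -140), bolt, fulcrum (two cheeks, 34 mm over all, top z = 98, cross pin) and grey open box (x 88 to 158, 100 wide, rim z = 97) under the lid. Origin on the bench straight below the pivot; x along the lever to the box, y left, z up.
- lever: Loose steel bar, 16 mm wide, 8 thick, resting level on the fulcrum pin. Origin: see point lever_pivot; x from the long end (-180 mm) to the toe (+86, a 12 mm roller under the lid's lip). Dark counterweight 28x50x26 mm at x 24 to 52 keeps the toe down. 0.5 kg. 4 to 8 N down on the pad tips it about 0.43 rad onto the rubber stop, which gives 8 mm at 2.5 N/mm; the toe raises the lid; it returns if let go.
- pad_top (a point): Centre of the top of the square black rubber pad, 40x40x6 mm, on the lever's long end, 160 mm from the pivot. At rest 100 mm above the bench; with the lever down on the stop about 37 mm above it and some 10 mm nearer the box, the pad then sloping 0.43 rad, lower towards the robot.
- lever_pivot (a point): The lever's origin: point on the bar's underside over the fulcrum pin, 86 mm above the bench. Stays within a few mm as the lever tips.
- bolt (a joint): Travel (m) of the sliding bolt along the device's +y (left, square to the lever). Starts at 0 to 0.008 with its block (24x16 mm, top z = 84 mm, 95 mm before the pivot) right under the bar, blocking the lever; 0.036 is fully home, the block clear on the lever's left. Takes about 3 N to push; stays where it is left.
- bolt_plate (a point): Centre of the right-hand (outer, -y) face of the bolt's upright push plate, which is 32 mm wide along the lever, 8 mm thick and stands from 18 to 78 mm above the bench (this point at 53 mm), to the right of the lever. At bolt = 0 it lies 70 mm right of the lever's middle line, at bolt = 0.036 34 mm.
- lid (a joint): Hinge angle of the heavy steel lid (100x104x10 mm, 1.6 kg, hinged at its far edge) in rad: 0 shut, about 0.35 when the lever is down on its stop. It falls shut when the lever is let go.
- lid_lip (a point): Middle of the top edge of the lid's front lip, which overhangs the box towards the lever; 107 mm above the bench when shut.
- small_weight: Small brass weight with a knob, 28 mm across, 34 mm tall, standing on the base plate on the left of the lever. Origin at the centre of its underside. Bystander.
- big_weight: Larger brass weight with a knob, 36 mm across, 40 mm tall, on the bench in front of the device. Origin at the centre of its underside. Bystander.
- cap: Round aluminium sample cap with a small side stub, 62 mm across (81 with the stub), 36 mm tall, on the bench to the left of the device's box. Origin at the centre of its underside. Bystander.
- tape: Black tape roll lying flat, 59 mm across, 19 mm tall, on the bench well left of the device, between two of the brown controllers. Origin at the centre of its underside. Bystander.

How it is judged (in metres and radians):
On the way, in this order (a step that is already met when the one before it is completed fails the run):
1. the bolt is pushed home while the lid is still shut (value of joint bolt above 0.03 m and value of joint lid below 0.08 rad), for 0.1 s.
2. the lever raises the lid (value of joint lid above 0.3 rad and contact force between the fingers and lever above 1 N), for 0.2 s.
At the end, for the whole second after the job is handed in: The bolt is at least 30 mm along its 36 mm travel; the fingers press on the lever with more than 1 N, its pad is less than 48 mm above the bench, the lid stands open more than 0.30 rad, and the lever still lies on its pivot (within 10 mm of height) (all of step 2 and value of joint bolt above 0.03 m and height (world z) of pad_top below 0.048 m and distance between lever_pivot and damp_box below 0.096 m); the arm keeps its last pose, push and grip.
It fails at once if the lever is lifted or shoved off its pivot (pivot point moved more than 15 mm) (distance of lever_pivot from where it was at the start of the episode above 0.015 m).
It fails at once if the lever's long end is lifted (pad more than 120 mm above the bench) (height (world z) of pad_top above 0.12 m).
It fails at once if the robot touches the lid (more than 1 N) (contact force between any of the fingers, the arm and lid above 1 N).
It fails at once if a bystander is moved more than 20 mm (distance of any of small_weight, big_weight, cap, tape from where it was at the start of the episode above 0.02 m).
It also fails if it takes over 45 s, if anything falls off the work surface, if the arm or the gripper's body presses on something with over 40 N, if the wrist force passes 120 N, or if a joint passes its speed limit or range.

## Working session

There is one attempt and no reset: what is moved stays moved. The work goes in short steps, Python scripts to look and compute and a tool call to move; the robot and the scene stay as the last step left them, time stands still between calls to the robot, and variables do not carry over. Pictures are saved under pics/ and viewed, at most 10 in all, crops included, and the job is handed in when it is done.

Besides the shell and the picture viewer there is one more tool, called as name(argument=value, ...) on one line, values as JSON. play_rows: Moves the arm, as the interface text tells. Its arguments: {"type":"object","properties":{"deltas":{"type":"array","items":{"type":"array","items":{"type":"number","minimum":-1,"maximum":1}}},"gripper":{"type":"number"}},"required":["deltas"]}

```bash
mkdir -p pics; cat > h.py <<'E'
from plant import *
import numpy as np, cv2
def shot(n,f):
    im,d=snapshot(n); cv2.imwrite(f'pics/{f}.png',im); np.save(f'pics/{f}.npy',d); return im,d
def pt(n,d,u,v):
    c=camera_model(n); p=d[v-1:v+2,u-1:u+2]; z=np.median(p[p>0]) if (p>0).any() else np.nan
    q=np.array([(u-c['cx'])/c['fx']*z,(v-c['cy'])/c['fy']*z,z,1]); return (np.linalg.inv(c['world_to_cam'])@q)[:3]
E
python3 - <<'E'
from h import *
a,_=shot('scene','s1'); b,_=shot('side','d1')
for n in('scene','side'):
    c=camera_model(n); print(n,np.linalg.inv(c['world_to_cam']).round(3).tolist())
o=get_obs(); print(o['clock'],o['tool_pos'],o['orientation'],o['opening'],o['force'])
E
```

```text
scene [[0.46, -0.477, 0.749, -0.44], [-0.888, -0.249, 0.387, -0.681], [0.002, -0.843, -0.538, 0.778], [0.0, 0.0, 0.0, 1.0]]
side [[0.975, -0.128, 0.182, 0.356], [-0.222, -0.572, 0.789, -0.919], [0.004, -0.81, -0.586, 0.63], [0.0, 0.0, 0.0, 1.0]]
0.1 [0.23754749 0.63136374 0.24469953] [ 1.79911815e+02 -8.17729599e-03 -2.06228346e+01] 0.08775121412806003 [0.27786339 0.23387814 1.00423543]
```

View pics/s1.png

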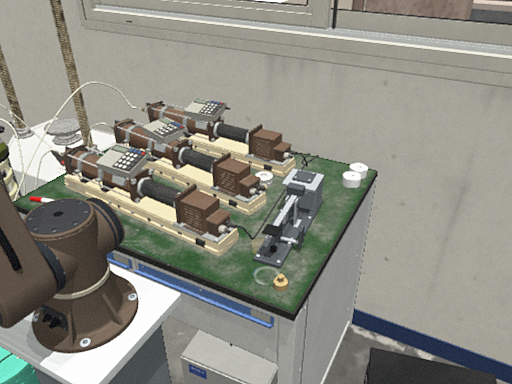

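View pics/d1.png

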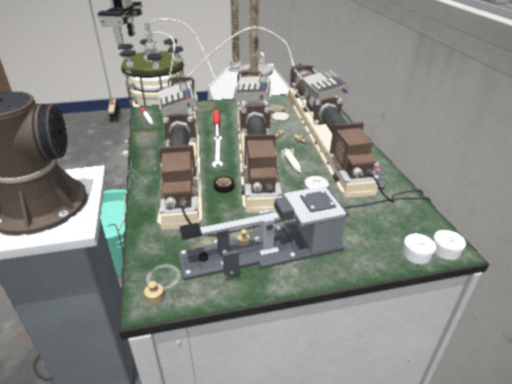

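The side view shows the device at about (180–345, 190–272): pad near (191,231), bolt plate near (231,262), big weight at (154,291). I'll zoom in on both views.

```bash
python3 - <<'E'
import cv2,numpy as np
a=cv2.imread('pics/d1.png')[180:305,140:350]; b=cv2.imread('pics/s1.png')[160:295,240:330]
A=cv2.resize(a,None,fx=3.75,fy=3.75,interpolation=cv2.INTER_CUBIC); cv2.imwrite('pics/d1c.png',A)
B=cv2.resize(b,None,fx=4.4,fy=4.4,interpolation=cv2.INTER_CUBIC); cv2.imwrite('pics/s1c.png',B)
E
python3 - <<'E'
from h import *
d=np.load('pics/d1.npy')
for u,v in [(191,231),(186,231),(200,231),(270,217),(240,224),(231,258),(231,265),(231,250),(154,291),(320,195),(310,210),(245,238)]: print(u,v,pt('side',d,u,v).round(3))
E
```

```text
191 231 [ 0.367 -0.305  0.099]
186 231 [ 0.358 -0.302  0.099]
200 231 [ 0.385 -0.308  0.098]
270 217 [ 0.533 -0.29   0.093]
240 224 [ 0.467 -0.298  0.093]
231 258 [ 0.436 -0.362  0.065]
231 265 [ 0.436 -0.362  0.046]
231 250 [ 0.448 -0.285  0.011]
154 291 [ 0.283 -0.375  0.023]
320 195 [ 0.652 -0.262  0.111]
310 210 [ 0.613 -0.307  0.111]
245 238 [ 0.482 -0.271  0.027]
```

View pics/d1c.png

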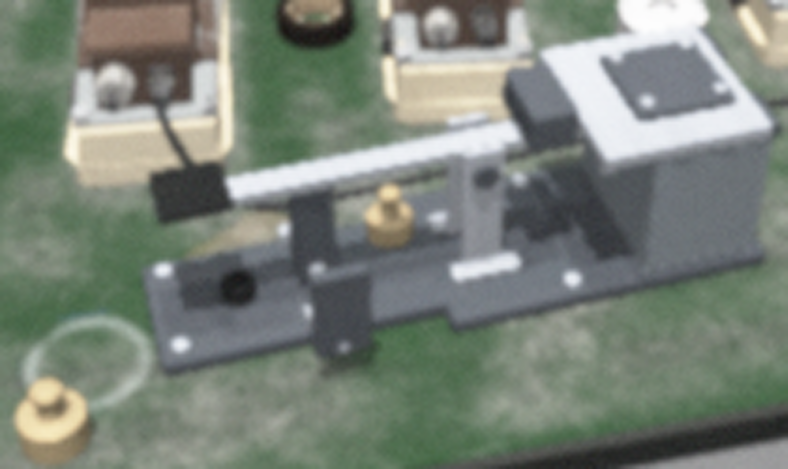

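View pics/s1c.png

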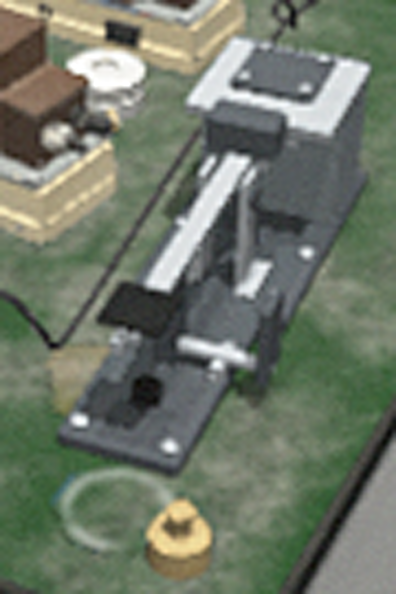

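The crops show the pad (crop 190,192), bar, bolt plate on the near right (342,310), small weight behind the bar, and the big weight at front. Next I'll fit the geometry from the depth.

```bash
python3 - <<'E'
from h import *
def cloud(n,f):
    d=np.load(f'pics/{f}.npy'); c=camera_model(n); v,u=np.mgrid[:384,:512]; m=d>0
    z=d[m]; q=np.c_[(u[m]-c['cx'])/c['fx']*z,(v[m]-c['cy'])/c['fy']*z,z,np.ones(z.size)]
    return (q@np.linalg.inv(c['world_to_cam']).T)[:,:3], cv2.imread(f'pics/{f}.png')[m].max(1)
for n,f in(('side','d1'),('scene','s1')):
    P,g=cloud(n,f)
    s=(P[:,2]>.088)&(P[:,2]<.099)&(P[:,0]>.39)&(P[:,0]<.56)&(abs(P[:,1]+.295)<.035)&(g>120)
    k=np.polyfit(P[s,0],P[s,1],1); print(n,'bar',s.sum(),'yaw',np.degrees(np.arctan(k[0])),k, 'y@.5',np.polyval(k,.5), P[s].min(0),P[s].max(0))
    s=(P[:,2]>.09)&(P[:,2]<.106)&(P[:,0]>.31)&(P[:,0]<.42)&(abs(P[:,1]+.305)<.05)&(g<90)
    Q=P[s]; r=cv2.minAreaRect(Q[:,:2].astype(np.float32)); print('pad',s.sum(),r,np.median(Q[:,2]),Q.mean(0))
    s=(P[:,2]>.025)&(P[:,2]<.082)&(P[:,0]>.40)&(P[:,0]<.48)&(P[:,1]<-.335)&(P[:,1]>-.40)
    Q=P[s]; print('plate',s.sum(),Q.mean(0),np.percentile(Q,[3,97],0).tolist()); 
    if s.sum()>9: print(np.polyfit(Q[:,0],Q[:,1],1))
    s=(P[:,2]>.107)&(P[:,2]<.125)&(P[:,0]>.55)&(P[:,0]<.75)&(P[:,1]<-.2)&(P[:,1]>-.36)
    Q=P[s]; print('lid',s.sum(),cv2.minAreaRect(Q[:,:2].astype(np.float32)))
E
```

```text
side bar 606 yaw 5.2360397386163235 [ 0.09164139 -0.33767188] y@.5 -0.2918511835430406 [ 0.39022184 -0.30837978  0.08800124] [ 0.55192089 -0.26317943  0.09842767]
pad 258 ((0.3658544719219208, -0.3026813864707947), (0.038186974823474884, 0.04125974327325821), 3.5089805126190186) 0.09863592750439693 [ 0.36544785 -0.30423932  0.09863747]
plate 334 [ 0.43562567 -0.3613395   0.05383705] [[0.4210435291217797, -0.3637947184293501, 0.026278965858294662], [0.45041644366364564, -0.35632864669348113, 0.07724538054841577]]
[ 0.06063667 -0.38775438]
lid 865 ((0.6151108145713806, -0.2843259871006012), (0.13080370426177979, 0.1014874055981636), 2.6187093257904053)
scene bar 193 yaw 4.6323403324808385 [ 0.08102621 -0.33130046] y@.5 -0.29078735141584006 [ 0.39079046 -0.30684578  0.0880618 ] [ 0.55030492 -0.27180136  0.09663816]
pad 157 ((0.36432260274887085, -0.3032580018043518), (0.040861427783966064, 0.04032529890537262), 4.844905853271484) 0.09546958040481968 [ 0.36234982 -0.30360033  0.09535596]
plate 98 [ 0.42818642 -0.36072006  0.05373302] [[0.41681474063558427, -0.3637923354951327, 0.026374468429649443], [0.44620901174760397, -0.3553668429443981, 0.07428504593914308]]
[-0.00389472 -0.35905239]
lid 251 ((0.6075809597969055, -0.2854515612125397), (0.11658107489347458, 0.06532222032546997), 2.648202419281006)
```

```bash
python3 - <<'E'
from h import *
for n,f in(('side','d1'),('scene','s1')):
    d=np.load(f'pics/{f}.npy'); c=camera_model(n); v,u=np.mgrid[:384,:512]; m=d>0
    z=d[m]; q=np.c_[(u[m]-c['cx'])/c['fx']*z,(v[m]-c['cy'])/c['fy']*z,z,np.ones(z.size)]
    P=(q@np.linalg.inv(c['world_to_cam']).T)[:,:3]; r=np.hypot(P[:,0],P[:,1])
    for a in range(-60,80,20):
        t=np.degrees(np.arctan2(P[:,1],P[:,0])); s=(abs(t-a)<10)&(r>.4)&(r<.85)
        print(n,a,np.percentile(P[s,2],[50,99,99.9]).round(3) if s.any() else '')
o=get_obs(); p=o['tool_pos']; th0=np.arctan2(p[1],p[0]); r0=np.hypot(p[0],p[1])
g=np.array([.43,-.45]); th1=np.arctan2(g[1],g[0]); r1=np.hypot(*g)
N=30; s=np.linspace(0,1,N+1); th=th0+(th1-th0)*s; r=r0+(r1-r0)*s
D=np.diff(np.c_[r*np.cos(th),r*np.sin(th)],axis=0)
D=np.repeat(D.reshape(10,3,2).mean(1),1,0)/.8
print(D.round(4).tolist(), D.sum(0)*3*.8+p[:2])
E
```

```text
side -60 [-0.034  0.026  0.039]
side -40 [-0.017  0.098  0.1  ]
side -20 [0.021 0.13  0.134]
side 0 [0.035 0.164 0.18 ]
side 20 [0.071 0.193 0.195]
side 40 [0.001 0.188 0.194]
side 60 [0.053 0.353 0.358]
scene -60 [-0.128  0.018  0.036]
scene -40 [-0.005  0.095  0.097]
scene -20 [0.008 0.127 0.131]
scene 0 [0.069 0.155 0.178]
scene 20 [0.092 0.19  0.192]
scene 40 [0.1   0.187 0.191]
scene 60 [-0.002  0.141  0.16 ]
[[0.0496, -0.027], [0.0428, -0.0362], [0.0344, -0.0437], [0.0247, -0.0493], [0.0142, -0.0528], [0.0033, -0.0542], [-0.0076, -0.0533], [-0.018, -0.0503], [-0.0275, -0.0453], [-0.0357, -0.0385]] [ 0.43 -0.45]
```

play_rows(deltas=[[0, 0, 0.025, 0, 0, 0], [0, 0, 0.025, 0, 0, 0], [0.05, -0.027, 0, 0, 0, -0.0287], [0.05, -0.027, 0, 0, 0, -0.0287], [0.05, -0.027, 0, 0, 0, -0.0287], [0.043, -0.036, 0, 0, 0, -0.0287], [0.043, -0.036, 0, 0, 0, -0.0287], [0.043, -0.036, 0, 0, 0, -0.0287], [0.0345, -0.0437, 0, 0, 0, -0.0287], [0.0345, -0.0437, 0, 0, 0, -0.0287]], gripper=-1)

```text
clock: 1.1
tool_pos: [0.517, 0.409, 0.2849]
orientation: [179.9, -0.0, -62.2]
force: [-0.5, 0.1, 0.4]
opening: 0.0135
gripper_force: 0.0
```

play_rows(deltas=[[0.0345, -0.0437, 0, 0, 0, -0.0287], [0.0247, -0.0493, 0, 0, 0, -0.0287], [0.0247, -0.0493, 0, 0, 0, -0.0287], [0.0247, -0.0493, 0, 0, 0, -0.0287], [0.0142, -0.0528, 0, 0, 0, -0.0287], [0.0142, -0.0528, 0, 0, 0, -0.0287], [0.0142, -0.0528, 0, 0, 0, -0.0287], [0.0033, -0.0542, 0, 0, 0, -0.0287], [0.0033, -0.0542, 0, 0, 0, -0.0287], [0.0033, -0.0542, 0, 0, 0, -0.0287]])

```text
clock: 2.1
tool_pos: [0.6446, -0.0012, 0.2851]
orientation: [180.0, -0.0, -113.8]
force: [0.3, 0.3, 0.2]
opening: 0.0003
gripper_force: 0.0
```

play_rows(deltas=[[-0.0076, -0.0533, 0, 0, 0, -0.0287], [-0.0076, -0.0533, 0, 0, 0, -0.0287], [-0.0076, -0.0533, 0, 0, 0, -0.0287], [-0.018, -0.0503, 0, 0, 0, -0.0287], [-0.018, -0.0503, 0, 0, 0, -0.0287], [-0.018, -0.0503, 0, 0, 0, -0.0287], [-0.0275, -0.0453, 0, 0, 0, -0.0287], [-0.0275, -0.0453, 0, 0, 0, -0.0287], [-0.0275, -0.0453, 0, 0, 0, -0.0287], [0, 0, 0, 0, 0, 0]])

```text
clock: 3.1
tool_pos: [0.5147, -0.3602, 0.2852]
orientation: [180.0, -0.1, -160.5]
force: [0.9, 0.6, -0.4]
opening: 0.0003
gripper_force: 0.0
```

play_rows(deltas=[[-0.031, -0.031, 0, 0, 0, -0.028], [-0.031, -0.031, 0, 0, 0, -0.028], [-0.031, -0.031, 0, 0, 0, -0.028], [0, 0, -0.054, 0, 0, 0], [0, 0, -0.054, 0, 0, 0], [0, 0, -0.054, 0, 0, 0], [0, 0, -0.054, 0, 0, 0], [0, 0, -0.027, 0, 0, 0], [0, 0, -0.026, 0, 0, 0], [0, 0, 0, 0, 0, 0]])

```text
clock: 4.1
tool_pos: [0.4413, -0.4298, 0.067]
orientation: [179.8, -0.3, -175.2]
force: [-0.3, -0.3, -0.1]
opening: 0.0003
gripper_force: 0.0
```

```bash
python3 - <<'E'
from h import *
im,_=shot('side','d2'); cv2.imwrite('pics/d2c.png',cv2.resize(im[150:310,130:360],None,fx=3.4,fy=3.4,interpolation=cv2.INTER_CUBIC))
o=get_obs();print(o['joint_pos'],o['tool_pos'],o['force'])
E
```

```text
[-2.61263440e+01  2.46021223e+01 -1.86692861e+01 -9.98512133e-03
 -4.69311240e+01 -5.90625640e+01] [ 0.44232973 -0.43052376  0.06894709] [0.4152812  0.11018953 1.07746443]
```

View pics/d2c.png

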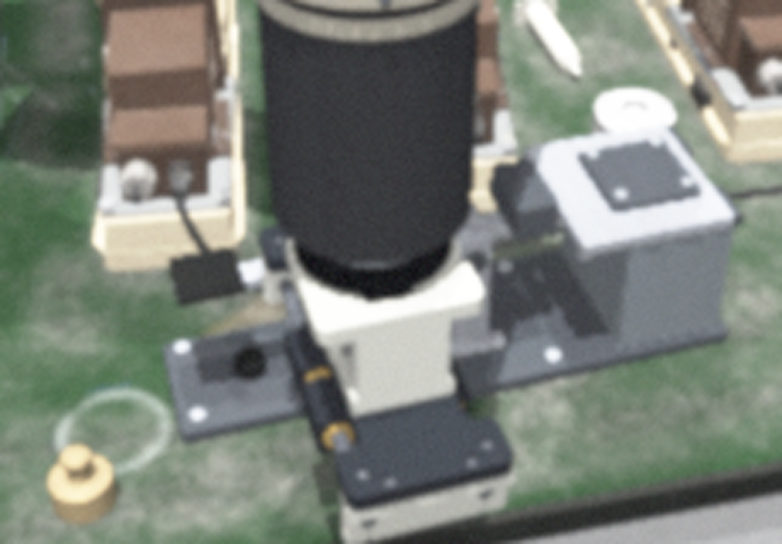

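The gripper is poised to the right of the plate (hidden behind the gripper body), clear of the lever and pad (crop 205,275). Pushing now.

play_rows(deltas=[[-0.003, 0.015, 0, 0, 0, 0], [-0.003, 0.015, 0, 0, 0, 0], [-0.003, 0.015, 0, 0, 0, 0], [-0.002, 0.01, 0, 0, 0, 0], [0, 0.0075, 0, 0, 0, 0], [0, 0.0075, 0, 0, 0, 0], [0, 0, 0, 0, 0, 0]])

```text
clock: 4.85
tool_pos: [0.4345, -0.3747, 0.0707]
orientation: [-180.0, 0.0, -175.2]
force: [0.3, 1.1, -0.4]
opening: 0.0005
gripper_force: 0.0
```

play_rows(deltas=[[-0.0005, 0.0075, 0, 0, 0, 0], [-0.0005, 0.0075, 0, 0, 0, 0], [-0.0005, 0.005, 0, 0, 0, 0], [0, 0, 0, 0, 0, 0]])

```text
clock: 5.25
tool_pos: [0.4333, -0.3588, 0.0705]
orientation: [-180.0, 0.0, -175.2]
force: [0.7, -0.9, 0.8]
opening: -0.0
gripper_force: 0.4
```

play_rows(deltas=[[-0.0005, 0.005, 0, 0, 0, 0], [-0.0005, 0.005, 0, 0, 0, 0], [0, 0.003, 0, 0, 0, 0]])

```text
clock: 5.55
tool_pos: [0.4325, -0.3486, 0.0704]
orientation: [-180.0, 0.0, -175.2]
force: [0.8, -3.1, 1.2]
opening: 0.0004
gripper_force: 1.7
```

```bash
python3 - <<'E'
from h import *
im,_=shot('side','d3'); cv2.imwrite('pics/d3c.png',cv2.resize(im[150:310,130:360],None,fx=3.4,fy=3.4,interpolation=cv2.INTER_CUBIC))
o=get_obs();print(o['tool_pos'],o['force'])
c=camera_model('side')
for p in [(.435,-.36,.07),(.432,-.33,.07)]:
    q=c['world_to_cam']@np.r_[p,1]; print(p,q[0]/q[2]*c['fx']+c['cx'],q[1]/q[2]*c['fy']+c['cy'])
E
```

```text
[ 0.43247139 -0.34830692  0.0704291 ] [ 0.79422179 -2.45774376  0.97549721]
(0.435, -0.36, 0.07) 230.08870866915885 255.53783080051238
(0.432, -0.33, 0.07) 226.0109641114916 245.32150163024954
```

View pics/d3c.png

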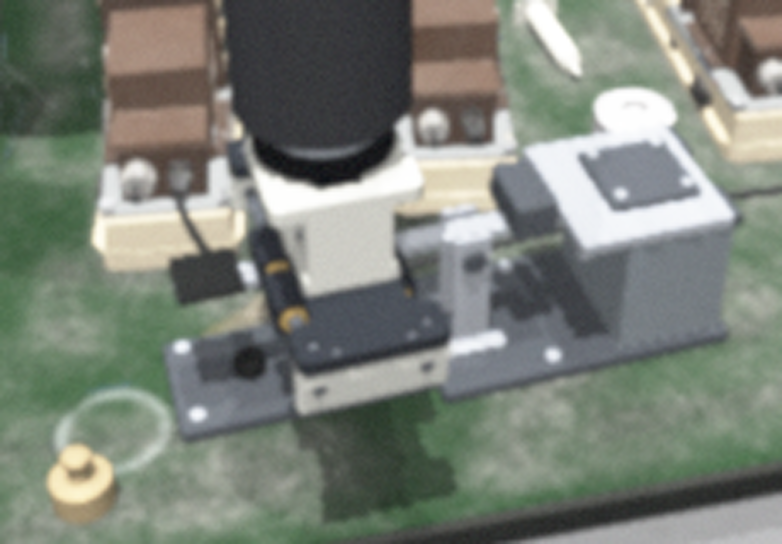

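The plate is hidden by the body, and nothing else has moved. The force of about 3 N means the bolt is sliding, so I'll push on until it stops.

play_rows(deltas=[[-0.0005, 0.005, 0, 0, 0, 0], [-0.0005, 0.005, 0, 0, 0, 0], [0, 0, 0, 0, 0, 0]])

```text
clock: 5.9
tool_pos: [0.4323, -0.3441, 0.0708]
orientation: [-179.7, 0.1, -175.1]
force: [0.4, -26.0, -9.4]
opening: 0.0007
gripper_force: 13.0
```

play_rows(deltas=[[0.002, -0.015, 0, 0, 0, 0], [0.002, -0.015, 0, 0, 0, 0], [0, 0, 0.03, 0, 0, 0], [0, 0, 0.05, 0, 0, 0], [0, 0, 0.05, 0, 0, 0], [0, 0, 0.05, 0, 0, 0], [0, -0.04, 0.02, 0, 0, 0], [0, -0.04, 0.02, 0, 0, 0], [0, 0, 0, 0, 0, 0]])

```text
clock: 6.8
tool_pos: [0.4353, -0.4317, 0.2482]
orientation: [-179.9, 0.1, -175.3]
force: [0.9, 0.1, -0.0]
opening: 0.0004
gripper_force: 0.0
```

```bash
python3 - <<'E'
from h import *
a,d=shot('side','d4'); b,_=shot('scene','s4')
A=cv2.resize(a[150:310,130:360],(575,400),interpolation=cv2.INTER_CUBIC);B=cv2.resize(b[150:295,240:330],None,fx=2.4,fy=2.758,interpolation=cv2.INTER_CUBIC)[:400]
B=cv2.resize(B,(216,400)); cv2.imwrite('pics/m4.png',np.hstack([A,B]))
o=get_obs();print(o['clock'],o['tool_pos'],o['force'])
c=camera_model('side'); v,u=np.mgrid[:384,:512]; m=d>0
z=d[m]; q=np.c_[(u[m]-c['cx'])/c['fx']*z,(v[m]-c['cy'])/c['fy']*z,z,np.ones(z.size)]
P=(q@np.linalg.inv(c['world_to_cam']).T)[:,:3]; g=a[m].max(1)
s=(P[:,2]>.025)&(P[:,2]<.082)&(P[:,0]>.40)&(P[:,0]<.48)&(P[:,1]<-.305)&(P[:,1]>-.40)
print('plate',s.sum(),P[s].mean(0))
s=(P[:,2]>.09)&(P[:,2]<.106)&(P[:,0]>.31)&(P[:,0]<.42)&(abs(P[:,1]+.305)<.05)&(g<90)
print('pad',s.sum(),cv2.minAreaRect(P[s][:,:2].astype(np.float32)),P[s].mean(0))
E
```

```text
6.9 [ 0.43425936 -0.42891935  0.24570538] [-1.14790595  0.67320187 -0.39347825]
plate 320 [ 0.43321011 -0.32814424  0.05399479]
pad 251 ((0.3656010031700134, -0.3032876253128052), (0.03741801530122757, 0.03972439095377922), 4.155686855316162) [ 0.36526527 -0.30465457  0.0987511 ]
```

View pics/m4.png

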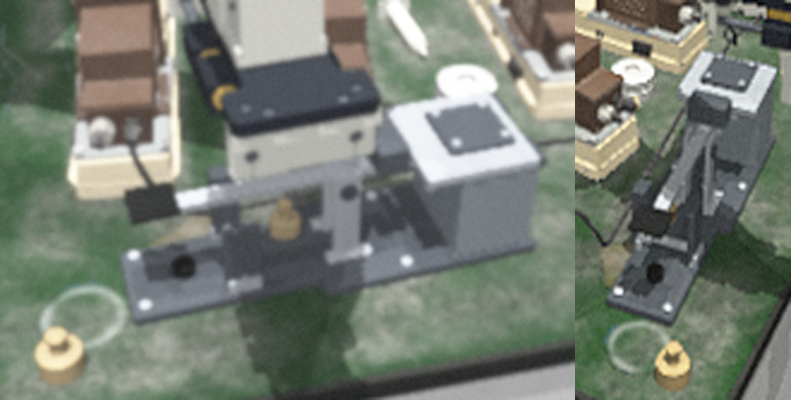

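The plate sits at about (233,262) in the left panel, having moved 33 mm along +y, so the bolt is home. The lid is shut, and the pad is unchanged at (150,203). Moving over the pad.

play_rows(deltas=[[-0.03, 0.052, 0, 0, 0, 0], [-0.03, 0.052, 0, 0, 0, 0], [-0.029, 0.052, 0, 0, 0, 0], [0, 0, -0.05, 0, 0, 0], [0, 0, -0.05, 0, 0, 0], [0, 0, -0.04, 0, 0, 0], [0, 0, 0, 0, 0, 0]])

```text
clock: 7.6
tool_pos: [0.3601, -0.3019, 0.1304]
orientation: [179.7, -0.4, -175.2]
force: [-0.7, -0.4, 0.5]
opening: 0.0006
gripper_force: 0.0
```

play_rows(deltas=[[0.001, -0.001, -0.01, 0, 0, 0], [0, 0, -0.01, 0, 0, 0], [0, 0, -0.008, 0, 0, 0], [0, 0, -0.008, 0, 0, 0], [0, 0, 0, 0, 0, 0]])

```text
clock: 8.1
tool_pos: [0.3649, -0.3053, 0.1061]
orientation: [-179.9, 0.1, -175.2]
force: [-0.8, -0.5, 6.7]
opening: 0.0002
gripper_force: 3.1
```

play_rows(deltas=[[0, 0, -0.008, 0, 0, 0], [0.001, 0, -0.008, 0, 0, 0], [0.001, 0, -0.008, 0, 0, 0], [0.0015, 0, -0.008, 0, 0, 0], [0.002, 0, -0.008, 0, 0, 0], [0, 0, 0, 0, 0, 0]])

```text
clock: 8.7
tool_pos: [0.3683, -0.3049, 0.0736]
orientation: [180.0, -0.1, -175.2]
force: [-3.7, -0.3, 4.0]
opening: 0.0004
gripper_force: 2.2
```

play_rows(deltas=[[0.0025, 0, -0.006, 0, 0, 0], [0.0025, 0, -0.006, 0, 0, 0], [0, 0, -0.005, 0, 0, 0], [0, 0, 0, 0, 0, 0]])

```text
clock: 9.1
tool_pos: [0.3719, -0.3047, 0.0599]
orientation: [180.0, -0.1, -175.2]
force: [-4.6, -0.1, 2.7]
opening: 0.0005
gripper_force: 2.2
```

play_rows(deltas=[[0.001, 0, -0.004, 0, 0, 0], [0, 0, -0.003, 0, 0, 0], [0, 0, 0, 0, 0, 0]])

```text
clock: 9.4
tool_pos: [0.3729, -0.305, 0.0552]
orientation: [-180.0, -0.1, -175.2]
force: [-7.1, 0.5, 13.2]
opening: 0.0004
gripper_force: 7.4
```

play_rows(deltas=[[0, 0, -0.002, 0, 0, 0], [0, 0, 0, 0, 0, 0], [0, 0, 0, 0, 0, 0], [0, 0, 0, 0, 0, 0]])

```text
clock: 9.8
tool_pos: [0.373, -0.3051, 0.0542]
orientation: [-180.0, -0.0, -175.2]
force: [-8.0, 0.1, 18.0]
opening: -0.0
gripper_force: 9.9
```

```bash
python3 - <<'E'
from h import *
a,d=shot('side','d5'); b,_=shot('scene','s5')
A=cv2.resize(a[150:310,130:360],(575,400),interpolation=cv2.INTER_CUBIC)
B=cv2.resize(b[150:295,240:330],(216,400),interpolation=cv2.INTER_CUBIC); cv2.imwrite('pics/m5.png',np.hstack([A,B]))
o=get_obs();print(o['clock'],o['tool_pos'],o['force'])
c=camera_model('side'); v,u=np.mgrid[:384,:512]; m=d>0
z=d[m]; q=np.c_[(u[m]-c['cx'])/c['fx']*z,(v[m]-c['cy'])/c['fy']*z,z,np.ones(z.size)]
P=(q@np.linalg.inv(c['world_to_cam']).T)[:,:3]; g=a[m].max(1)
s=(P[:,0]>.60)&(P[:,0]<.68)&(P[:,2]>.1)&(P[:,2]<.2)&(abs(P[:,1]+.28)<.03)
k=np.polyfit(P[s,0],P[s,2],1);print('lid angle',s.sum(),np.arctan(k[0]))
s=(P[:,2]>.02)&(P[:,2]<.1)&(P[:,0]>.40)&(P[:,0]<.5)&(abs(P[:,1]+.295)<.025)&(g>130)
k=np.polyfit(P[s,0],P[s,2],1);print('bar angle',s.sum(),np.arctan(k[0]))
E
```

```text
9.9 [ 0.3730263  -0.30512671  0.05425013] [-8.68106858  0.73463097 17.80251845]
lid angle 531 -0.29455381289263854
bar angle 286 0.20129866755380607
```

View pics/m5.png

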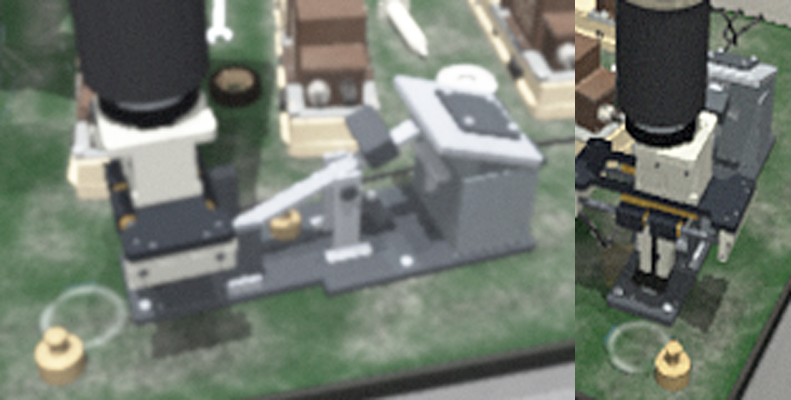

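The picture shows the lid raised at (470,110), the lever tipped and the fingers on the pad at the stop, with the bystanders in place. My lid angle fit was crude, so I'll refine it robustly.

```bash
python3 - <<'E'
from h import *
c=camera_model('side'); v,u=np.mgrid[:384,:512]
for f in ('d1','d5'):
    d=np.load(f'pics/{f}.npy'); m=d>0; z=d[m]
    q=np.c_[(u[m]-c['cx'])/c['fx']*z,(v[m]-c['cy'])/c['fy']*z,z,np.ones(z.size)]
    P=(q@np.linalg.inv(c['world_to_cam']).T)[:,:3]-[.525,-.290,0]
    y=np.radians(4.5); X=P[:,0]*np.cos(y)+P[:,1]*np.sin(y); Y=-P[:,0]*np.sin(y)+P[:,1]*np.cos(y); Z=P[:,2]
    for n,s in(('lid',(X>.09)&(X<.15)&(Z>.103)&(Z<.17)&(abs(Y)<.04)),('bar',(X>-.11)&(X<-.025)&(abs(Y)<.006)&(Z>.04)&(Z<.105))):
        x,zz=X[s],Z[s]
        for _ in range(8):
            k=np.polyfit(x,zz,1); r=zz-np.polyval(k,x); i=abs(r)<max(.002,1.5*r.std()); x,zz=x[i],zz[i]
        print(f,n,len(x),np.arctan(k[0]),r.std(),'z@-.15',np.polyval(k,-.15))
print(get_obs()['force'])
E
```

```text
d1 lid 397 0.001444600634108859 0.0008173411452045919 z@-.15 0.11150663708558783
d1 bar 101 0.24998059645726514 0.0025985014562826705 z@-.15 0.06429956091646419
d5 lid 307 -0.3499818610410836 0.0007162103881709378 z@-.15 0.22468524227673903
d5 bar 124 0.42687335263207116 0.0010215526076321837 z@-.15 0.02512332429660434
[-8.68106858  0.73463097 17.80251845]
```

```bash
python3 -c "
from plant import *
print(close_job())"
```

```text
the job is handed in; nothing more can be done
None
```

I handed the job in with the bolt fully home and the fingertips pressing the pad onto its stop at about 18 N, which holds the lid open at about 0.35 rad; the hand-in returned no verdict.

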